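# Roll the flywheel into its parking slot

### The job

Park the loose flywheel that stands on its rim on the bench: roll it on its rim into the dock, between the two rails and up the low ramp, until it drops into the cross slot of the floor plate, and leave it standing there. The plate is clamped somewhere else along the dock each time, so feel for the drop and do not drive the wheel hard against the end stop; the wheel must roll, not skid, and must not be lifted or tipped over, and the other things stay where they are.

Things in the scene. Friction and masses are not known exactly. Their poses are not given: they have to be found in the camera images.
- wheel: Flywheel: alloy disc with dark rubber tread, 120 mm diameter, 34 mm thick, 0.8 kg (within 20 percent), standing on its rim. Origin at its centre, 60 mm up. Its own y axis is the axle (level); x and z turn with the disc as it rolls. At the start its x is level, along its rolling direction, within 30 degrees of the dock's +x. Faces are flat: pinched near the top it can be swivelled about the vertical.
- dock: Steel parking dock fixed to the bench. Origin on the bench under the middle of the end stop's pad; +x is the way the wheel rolls in, y across, z up. Two straight rails, 18 mm high, 8 mm thick, 48 mm apart inside, from x = -250 mm to x = 0. Between them lies the floor plate with the slot; the rest of the channel's floor is the bare bench. Low feet reach 52 mm either side of the middle.
- dock_mouth (a point): Middle of the dock's mouth, on the bench, 297 mm before the pad. From here the 18 mm high guides narrow at 0.36 rad each from about 80 mm apart inside to the straight rails 47 mm on. Axes as the dock's.
- dock_pad (a point): Middle of the end stop's rubber face, 60 mm above the bench; pad 44 mm wide, 26 to 90 mm high, on a steel block. The floor plate (aluminium, 46 mm wide) is not measured: its slot's middle is 75 to 185 mm before this pad. Seen from the mouth: 75 mm ramp rising to 9 mm, 12 mm flat, open slot 46 mm long, 30 mm flat, then a step down to the bench.
- wheel_center (a point): The wheel's centre, same axes: 60 mm up on the bench, 69 mm on the plate's flats, 64.4 mm in the slot, touching both its edges. Friction 0.6 (varies); coasts about 1 cm from 60 mm/s. Fingers on the rim at axle height brake it; best pushed low on its back, about 35 mm up, fingers leaning 25 degrees, tips leading: 2 to 4 N on the ramp, 4 to 7 N (by its weight) to leave the slot.
- collar: A bystander: steel ring 42 mm across, 22 mm high, beside the dock. Origin at the centre of its underside.
- punch: A bystander: upright dark steel pin 22 mm across, 40 mm high, on the other side of the dock. Origin at the centre of its underside.
- wrench: A bystander: wrench, 190 mm long, lying on the far part of the bench beyond the wheel's way.
- jar: A bystander: white plastic jar 64 mm across, 75 mm high, on the far part of the bench. Origin at the centre of its underside.
- spanner: A bystander: wrench, 150 mm long, lying on the near side of the wheel's way.
- driver: A bystander: screwdriver, 200 mm long, lying on the far part of the bench.
- pulley: A bystander: grooved alloy pulley 76 mm across, lying flat on the far part of the bench.
There are look-alikes about, which are no part of the job. Of the things like the wheel, leave any that is red; of the rest the smaller one is meant.

How it is judged:
By the outcome, as a careful person would: the job done as asked, in the order asked, and still so for the second after the job is handed in, with the robot touching nothing.
It also fails if it takes over 72 s, if anything falls off the work surface, if the arm or the gripper's body presses on something with over 40 N, if the wrist force passes 120 N, or if a joint passes its speed limit or range.

### The arm

A 6-joint arm with a two-finger parallel gripper is mounted at the origin on the work surface. World frame = base frame: x ahead of the robot, y to its left, z up, the work surface at z = 0. Lengths are in mm, angles in degrees, forces in N, time in s.
With the tool pointing down it reaches from about 300 to 850 mm from the base axis. Payload 4.2 kg.
Tool frame: the origin (TCP) lies between the finger pads; the fingertips stand 22 mm ahead of it and the grasp point (between the pads) lies 3 mm ahead of it; z points along the fingers, y is the direction in which the jaws open and shut (so a half turn about z gives the same grasp; the last joint's range is limited). The gripper opens to 91 mm and grips with 3 to 60 N. Pads are 32 mm wide; open, the fingers measure 118 mm over their backs; the gripper's body (76 mm by 178 mm) begins 60 mm behind the grasp point.
Start: joints at [71.906, 18.312, 89.639, -0, 72.044, -1.146], TCP at [167.617, 550.041, 235.976] pointing down, gripper open.
Joint ranges: [-177.97, 177.97], [-48.28, 115.42], [12.27, 149.76], [-77.06, 257.06], [2.81, 150.46], [-146.56, 146.56]. Speed limits (degrees/s): [147.25, 147.25, 180, 180, 180, 180].

### API

Orientations are given as [roll, pitch, yaw] about the fixed x, y, z axes, in that order (R = Rz(yaw) Ry(pitch) Rx(roll)).
In Python, from workcell import * gives the robot as it stands.
- The arm moves only by the shell command python3 -m jog 'ROWS' [OPENING] [FORCE]. ROWS is text: rows parted by semicolons, each of 6 numbers parted by spaces: the shift along the tool's x, y, z in units of 0.5 m (1.0 is 0.5 m), then the turn, a rotation vector about the tool's x, y, z in units of pi/2 rad (1.0 is pi/2 rad). A call has 1 to 20 rows; each row is the pose to reach, as a shift and turn from the pose measured when the call began, along the tool's axes at that moment; what a row does not reach only later rows make up. A row lasts 1/12 s, in which the tool goes at most 41.7 mm and 7.16 degrees, less where a joint would pass 70% of its speed; a pose out of reach is approached as far as the arm can. A call with a number of a shift or a turn outside -1 to 1 is refused whole. A call with a gripper value outside its range is refused whole. OPENING is the opening, from -1 (shut) to 1 (fully open), set as the call begins (- or left out, the last holds). The fingers move at their own pace and stop on an object; FORCE is the grip in N (left out, the last holds). Time passes only in rows, so rows that repeat a pose let the fingers close. It gives the time, the measured TCP pose, the force and the opening at its end, in the units of the state.
- state(): the state, without advancing time (a new reading comes with each control period).
- grab_frame(name): name is "side" or "top" or "wrist"; returns the picture (400x640x3 uint8, red, green, blue); there is no depth.
- calibration(name): a dict with "mtx" (3x3 intrinsics, pixels), "rvec" (rotation vector, rad) and "tvec" (3), from world to camera coordinates, as OpenCV has them. Camera axes: x right, y down, z forward; pixel columns grow to the right and rows downward; lengths in mm; the calibration is good to about 2 mm. The wrist camera is an equidistant fisheye: a pixel r from the principal point sees the ray r / f radians off the axis. A picture is of the moment at which its call begins: read the wrist's pose just before it. calibration takes no time and is no camera call; for the wrist camera it gives the pose at the moment of the call.
- job_done(): hands the job in, once; it reports no verdict.
Trained networks look in the newest picture that a camera, given by its name, has taken for a name from the list of things; names that differ only in an ending like _2 or _b are one class to them, and where a whole thing is asked for, a point or a joint stands for the part that bears it (a point fixed in the world has none). Each returns a list of dicts, best first, with "confidence" (0 to 1); they miss things now and then, are a little off and sometimes report something else, mostly with a low value. They report only what shows in the picture. A call takes as long as a camera call. They do not tell look-alikes from the thing itself.
- spot_in(query, camera): "rect" ([left, top, right, bottom] in pixels, round what is visible of it).
- tip_of(query, camera): "location" ([column, row] in pixels: a listed point, or the origin of a listed thing).
The state is a dict: "time_s": time; "qpos": joint angles; "qvel": joint speeds; "effort": joint torques, N m; "ee_pos": TCP position; "ee_rot": TCP orientation; "force": force on the tool from outside, world axes, zero at the start; "torque": the same for the moment, N m; "gripper_width": finger opening in mm.
Only numpy, scipy, OpenCV 4.12 (cv2) and the standard library are available. Lean on these libraries where they do the work, as an engineer would, in place of code of your own. Each camera call takes 0.05 s, during which the arm holds its last target. There are 200 camera calls.

## Working session

There is one attempt and no reset: what is moved stays moved. The work goes in short steps, Python scripts to look and compute and a shell command to move; the robot and the scene stay as the last step left them, time stands still between calls to the robot, and variables do not carry over. Pictures are saved under pics/ and viewed, about 8 in all and at most 12, crops included, and the job is handed in when it is done.

```bash
mkdir -p pics; ls; cat > h.py <<'E'
from workcell import *
import numpy as np, cv2
from scipy.spatial.transform import Rotation as R
def snap(n,f):
    im=grab_frame(n); cv2.imwrite('pics/'+f,im[:,:,::-1]); return im
def ray(n,px):
    c=calibration(n); M=np.array(c['mtx']); Rm=cv2.Rodrigues(np.array(c['rvec'],float))[0]; t=np.array(c['tvec'],float).ravel()
    x=(px[0]-M[0,2])/M[0,0]; y=(px[1]-M[1,2])/M[1,1]
    if n=='wrist':
        r=np.hypot(x,y)+1e-12; d=np.array([x/r*np.sin(r),y/r*np.sin(r),np.cos(r)])
    else: d=np.array([x,y,1.])
    return -Rm.T@t, Rm.T@d
def at(n,px,z):
    o,d=ray(n,px); return np.round((o+d*(z-o[2])/d[2]),1)
E
python3 - <<'E'
from h import *
s=state(); print(s)
a=snap('top','t0.png'); 
for q in ['wheel','wheel_center','dock','dock_mouth','dock_pad','collar','punch']:
    print(q,[(np.round(d['rect']),round(d['confidence'],2)) for d in spot_in(q,'top')][:4] if q[-1] not in 'rdh' or q in('collar','punch') else '', [(np.round(d['location']),round(d['confidence'],2)) for d in tip_of(q,'top')][:4])
b=snap('side','s0.png')
for q in ['wheel_center','dock_mouth','dock_pad']:
    print(q,[(np.round(d['location']),round(d['confidence'],2)) for d in tip_of(q,'side')][:4])
cv2.imwrite('pics/both0.png',np.vstack([cv2.resize(a,(800,500))])[:,:,::-1])
E
```

```text
pics
{'time_s': 0.0, 'qpos': array([ 7.19058990e+01,  1.83511170e+01,  8.97051683e+01, -7.28484550e-04,
        7.20456021e+01, -1.14510419e+00]), 'qvel': array([ 0.09536723, -0.05833231,  0.0908761 , -0.05641138,  0.05296791,
        0.06480887]), 'effort': array([-2.55232160e-03, -4.12466097e+01, -2.31967467e+01,  7.25103356e-02,
        4.58805438e-02, -1.43132402e-04]), 'ee_pos': array([167.47397264, 549.58141548, 235.13390528]), 'ee_rot': array([-1.79898119e+02, -1.34369704e-03,  1.63051227e+02]), 'force': array([-0.32553916,  0.3850912 , -0.09716634]), 'torque': array([-0.00279202, -0.00368188, -0.0264085 ]), 'gripper_width': 91.28679675298298}
wheel [(array([373., 227., 404., 292.]), 0.73), (array([436., 224., 474., 262.]), 0.63), (array([359., 182., 402., 201.]), 0.62)] [(array([456., 243.]), 0.97), (array([388., 256.]), 0.8), (array([378., 189.]), 0.62)]
wheel_center  [(array([451., 241.]), 0.88), (array([389., 261.]), 0.86), (array([379., 193.]), 0.74)]
dock [(array([176., 183., 302., 227.]), 0.65)] [(array([205., 211.]), 0.93)]
dock_mouth  [(array([303., 200.]), 0.71)]
dock_pad  [(array([198., 208.]), 0.57)]
collar [] [(array([250., 163.]), 0.63)]
punch [(array([358., 186., 402., 202.]), 0.6)] [(array([257., 236.]), 0.49), (array([427., 161.]), 0.49), (array([252., 162.]), 0.39), (array([303., 144.]), 0.29)]
wheel_center [(array([316., 328.]), 0.96), (array([272., 253.]), 0.89), (array([360., 242.]), 0.58)]
dock_mouth [(array([330., 207.]), 0.94)]
dock_pad [(array([292., 138.]), 0.88)]
```

```bash
python3 - <<'E'
import cv2,numpy as np
t=cv2.imread('pics/t0.png');s=cv2.imread('pics/s0.png')
cv2.imwrite('pics/a.png',np.hstack([cv2.resize(t[120:320,150:510],None,fx=1.1,fy=1.5)[:, :0],cv2.resize(t[130:310,160:500],(800,424))]))
cv2.imwrite('pics/a.png',cv2.resize(t[120:320,160:490],(800,485)))
E
```

```text
Traceback (most recent call last):
ValueError: all the input array dimensions except for the concatenation axis must match exactly, but along dimension 0, the array at index 0 has size 300 and the array at index 1 has size 424
```

View pics/s0.png

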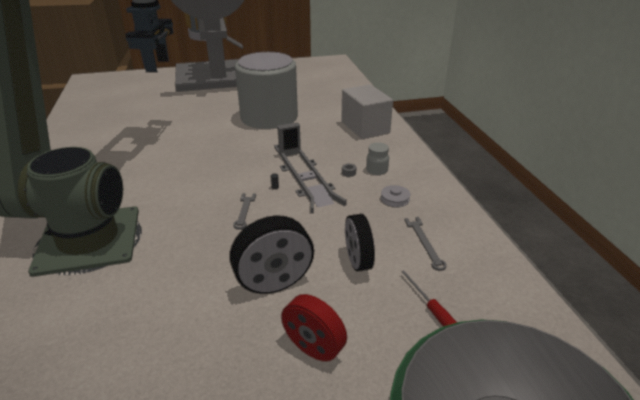

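```bash
python3 - <<'E'
from h import *
for p in [(451,241),(389,261),(379,193)]: print('c',at('top',p,60))
for p in [(316,328),(272,253),(360,242)]: print('cs',at('side',p,60))
print('mouth',at('top',(303,200),0),at('side',(330,207),0)); print('pad',at('top',(198,208),60),at('side',(292,138),60),'dock',at('top',(205,211),0))
for n in('top','side'): print(ray(n,(320,200)))
E
```

```text
c [ 442.8 -421.9   60. ]
c [ 386.  -250.4   60. ]
c [ 575.2 -225.1   60. ]
cs [ 443.4 -428.7   60. ]
cs [ 398.9 -217.    60. ]
cs [ 583.9 -225.5   60. ]
mouth [563.1  -9.8   0. ] [574.7  -3.8   0. ]
pad [526.6 281.5  60. ] [530.7 280.5  60. ] dock [527.2 276.2   0. ]
(array([ 325.88228575,  -61.11704682, 1372.2492596 ]), array([ 0.17075936,  0.00109833, -0.98535606]))
(array([ 328.28406811, -972.21119902,  702.64509329]), array([ 0.18344234,  0.80581314, -0.56329666]))
```

In the side picture there are three wheels: red at (316,328), large silver at (272,253) and small silver at (360,242). The small silver one is meant, because it is not red and is the smaller of the other two. I'll confirm it in one crop and work out the first move.

```bash
cat >> h.py <<'E'
def rot(head,lean=0):  # tool y across rolling dir 'head' (deg), z down leaning toward head
    h=np.radians(head); f=np.array([np.cos(h),np.sin(h),0]); u=np.array([0,0,1.]); l=np.radians(lean)
    z=-u*np.cos(l)+f*np.sin(l); y=np.array([np.sin(h),-np.cos(h),0]); return np.column_stack([np.cross(y,z),y,z])
def row(p,Rt):
    s=state(); p0=np.array(s['ee_pos']); R0=R.from_euler('xyz',s['ee_rot'],degrees=True)
    d=R0.inv().apply(np.array(p)-p0)/500; w=(R0.inv()*R.from_matrix(Rt)).as_rotvec()/(np.pi/2)
    print('row',np.round(d,4),np.round(w,4),'rows',np.round(max(np.linalg.norm(d)*500/41.7,np.linalg.norm(w)*90/7.16),1))
E
python3 - <<'E'
from h import *
t=cv2.imread('pics/t0.png');s=cv2.imread('pics/s0.png')
a=cv2.resize(t[120:320,160:490],(800,485),interpolation=cv2.INTER_CUBIC)
cv2.imwrite('pics/a.png',a)
row([400,150,300],rot(97)); row([560,-280,280],rot(97))
E
```

```text
row [-0.6778 -0.6298 -0.1281] [ 1.000e-04 -1.000e-04  7.339e-01] rows 11.2
row [-1.2346 -1.3592 -0.0882] [ 1.000e-04 -1.000e-04  7.339e-01] rows 22.0
```

View pics/a.png

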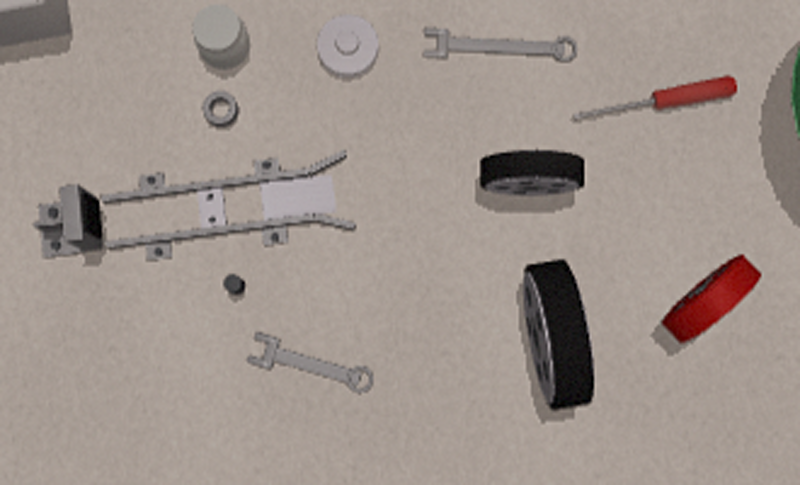

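The crop confirms it: the wheel is the small silver one at crop (530,172), beyond the larger silver one at (560,335) and the red one at (712,298). In the dock, the ramp spans crop columns 335–262 and the slot 262–223. I'll move above the wheel now.

```bash
python3 -m jog '-0.678 -0.63 -0.128 0 0 0.734;-0.678 -0.63 -0.128 0 0 0.734;-0.678 -0.63 -0.128 0 0 0.734;-0.678 -0.63 -0.128 0 0 0.734;-0.678 -0.63 -0.128 0 0 0.734;-0.678 -0.63 -0.128 0 0 0.734;-0.678 -0.63 -0.128 0 0 0.734;-0.678 -0.63 -0.128 0 0 0.734;-0.678 -0.63 -0.128 0 0 0.734;-0.678 -0.63 -0.128 0 0 0.734;-0.678 -0.63 -0.128 0 0 0.734;-0.678 -0.63 -0.128 0 0 0.734;-0.678 -0.63 -0.128 0 0 0.734' 1 10
python3 - <<'E'
from h import *
row([570,-270,290],rot(97))
for p in [(480,180),(583,183),(482,155),(583,152)]:
  print(at('top',(160+p[0]*.4125,120+p[1]*.4125),60))
for p in [(243,202),(336,195),(262,198)]: print('slot/rampstart/edge',at('top',(160+p[0]*.4125,120+p[1]*.4125),5))
E
```

```text
time_s: 1.88
ee_pos: [401.3, 148.0, 300.4]
ee_rot: [179.9, -0.0, 96.7]
force: [-0.7, 0.6, -0.2]
gripper_width: 91.1
row [-0.8696  0.2375  0.0211] [ 0.0009 -0.0001 -0.0033] rows 10.8
[ 570.9 -166.1   60. ]
[ 568.7 -285.2   60. ]
[ 600.5 -168.5   60. ]
[ 605.4 -285.9   60. ]
slot/rampstart/edge [551.  114.7   5. ]
slot/rampstart/edge [560.8   2.9   5. ]
slot/rampstart/edge [556.1  92.    5. ]
```

```bash
python3 -m jog '-0.87 0.237 0.02 0 0 0;-0.87 0.237 0.02 0 0 0;-0.87 0.237 0.02 0 0 0;-0.87 0.237 0.02 0 0 0;-0.87 0.237 0.02 0 0 0;-0.87 0.237 0.02 0 0 0;-0.87 0.237 0.02 0 0 0;-0.87 0.237 0.02 0 0 0;-0.87 0.237 0.02 0 0 0;-0.87 0.237 0.02 0 0 0;-0.87 0.237 0.02 0 0 0;-0.87 0.237 0.02 0 0 0;-0.87 0.237 0.02 0 0 0'
python3 - <<'E'
from h import *
s=state(); print(s['ee_pos'],s['ee_rot'])
c=calibration('wrist'); print(c['mtx'],ray('wrist',(320,200)))
snap('wrist','w1.png')
for q in ['wheel_center','dock_mouth','dock_pad']:
    for d in tip_of(q,'wrist')[:3]: print(q,d,at('wrist',d['location'],0 if 'mouth' in q else 60))
for d in spot_in('wheel','wrist')[:3]: print(d)
E
```

```text
time_s: 2.97
ee_pos: [570.6, -269.6, 288.9]
ee_rot: [-180.0, -0.1, 96.7]
force: [0.1, 0.5, -0.3]
gripper_width: 91.2
[ 570.61622775 -269.59896845  288.86291031] [-1.79978634e+02 -1.45583989e-01  9.66780831e+01]
[[309.70691629   0.         322.16990913]
 [  0.         309.70691629 203.1614903 ]
 [  0.           0.           1.        ]] (array([ 563.07744142, -203.80803863,  437.84239513]), array([ 0.01971444, -0.22329683, -0.97455111]))
wheel_center {'location': [336.6, 146.2], 'confidence': 0.72} [ 582.6 -219.9   60. ]
{'rect': [120.1, 130.1, 249.7, 184.8], 'confidence': 0.81}
{'rect': [226.6, 278.0, 250.5, 313.5], 'confidence': 0.79}
{'rect': [316.6, 98.9, 354.8, 198.9], 'confidence': 0.59}
```

View pics/w1.png

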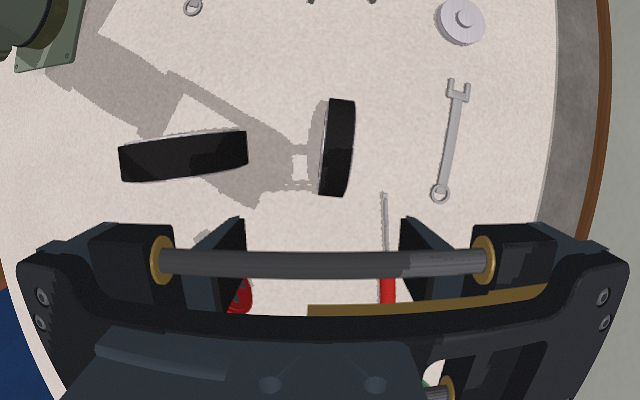

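The close view shows the small wheel's tread strip, corners about (330,99), (355,101), (348,196) and (321,194). The fingers are behind it.

```bash
python3 - <<'E'
from h import *
im=cv2.imread('pics/w1.png')
g=cv2.cvtColor(im,cv2.COLOR_BGR2GRAY)
for r in range(96,206,10): 
    c=np.where(g[r,300:380]<50)[0]; print(r, (c.min()+300,c.max()+300) if len(c) else None, end=' ')
print()
for a,b in [((355,101),(348,196)),((330,99),(321,194))]:
  A=at('wrist',a,65);B=at('wrist',b,75); d=A-B; print(A,B,np.degrees(np.arctan2(d[1],d[0])))
# top of wheel: row 150ish at z=118
for p in [(327,150),(352,150)]: print(at('wrist',p,115))
E
```

```text
96 None 106 (np.int64(329), np.int64(354)) 116 (np.int64(328), np.int64(354)) 126 (np.int64(327), np.int64(353)) 136 (np.int64(326), np.int64(352)) 146 (np.int64(324), np.int64(351)) 156 (np.int64(323), np.int64(350)) 166 (np.int64(322), np.int64(349)) 176 (np.int64(321), np.int64(347)) 186 (np.int64(320), np.int64(346)) 196 (np.int64(335), np.int64(342)) 
[ 597.6 -162.7   65. ] [ 603.2 -277.5   75. ] 92.7927023657133
[ 567.6 -164.3   65. ] [ 570.5 -279.    75. ] 91.44832056530477
[ 570.2 -223.   115. ]
[ 596.2 -219.7  115. ]
```

```bash
python3 - <<'E'
from h import *
m=lambda c,r:(160+c*.4125,120+r*.4125)
A=(at('top',m(103,198),18)+at('top',m(108,245),18))/2; B=(at('top',m(310,172),18)+at('top',m(315,217),18))/2
d=A-B; print(A,B,np.degrees(np.arctan2(d[1],d[0])))
print('axis at y=-221',B+d*(-221-B[1])/d[1],'at -90',B+d*(-90-B[1])/d[1])
s=cv2.imread('pics/s0.png')
row([583,-221,150],rot(92)); row([583,-221,110],rot(92))
E
```

```text
[523.5 276.   18. ] [558.95  30.35  18.  ] 98.21172021848389
axis at y=-221 [ 595.22257277 -221.           18.        ] at -90 [576.31783025 -90.          18.        ]
row [0.0905 0.037  0.2822] [ 0.0011 -0.0003  0.0536] rows 3.6
row [0.0905 0.0369 0.3622] [ 0.0011 -0.0003  0.0536] rows 4.5
```

Axis heading is about 98.2°. The wheel at (583,-221), heading about 92°, already points at the axis just before the mouth. I'll roll it there first, then swivel it.

```bash
cat >> h.py <<'E'
def push(C,head,back=0,hc=38,tipd=12,lean=25):
    Rt=rot(head,lean); h=np.radians(head); f=np.array([np.cos(h),np.sin(h),0]); l=np.radians(lean)
    n=-f*np.cos(l)-np.array([0,0,np.sin(l)])
    c=np.array(C)+60*n; c[2]=hc+C[2]-60
    return c+n*16-Rt[:,2]*(22-tipd)-f*back, Rt
E
python3 - <<'E'
from h import *
p,Rt=push([583,-221,60],92.3,25); print(p); row(p+[0,-30,130],Rt); row(p,Rt)
E
```

```text
[ 586.93715256 -319.0265401    40.30118568]
row [-0.1646  0.0145  0.2415] [-0.0099  0.2774  0.0497] rows 3.5
row [-0.1051  0.0212  0.5015] [-0.0099  0.2774  0.0497] rows 6.1
```

```bash
python3 -m jog '-0.165 0.0145 0.1 -0.01 0.277 0.05;-0.165 0.0145 0.2 -0.01 0.277 0.05;-0.165 0.0145 0.24 -0.01 0.277 0.05;-0.165 0.015 0.24 -0.01 0.277 0.05;-0.15 0.017 0.34 -0.01 0.277 0.05;-0.13 0.02 0.42 -0.01 0.277 0.05;-0.105 0.021 0.5 -0.01 0.277 0.05;-0.105 0.021 0.5 -0.01 0.277 0.05;-0.105 0.021 0.5 -0.01 0.277 0.05;-0.105 0.021 0.5 -0.01 0.277 0.05;-0.105 0.021 0.5 -0.01 0.277 0.05' -0.85
python3 - <<'E'
from h import *
p,Rt=push([583,-221,60],92.3,25); row(p,Rt); p,Rt=push([583,-221,60],92.3,0); row(p,Rt)
snap('wrist','w2.png')
for d in tip_of('wheel_center','wrist')[:2]: print(d,at('wrist',d['location'],60))
E
```

```text
time_s: 4.13
ee_pos: [588.8, -320.1, 44.5]
ee_rot: [179.7, -24.7, 92.4]
force: [0.1, -0.5, 0.1]
gripper_width: 20.7
row [-0.0014 -0.0036  0.0085] [0.0029 0.0029 0.0013] rows 0.1
row [ 0.0441 -0.0036  0.0294] [0.0029 0.0029 0.0013] rows 0.6
{'location': [40.8, 119.8], 'confidence': 0.87} [ 370.  -237.2   60. ]
{'location': [515.3, 111.9], 'confidence': 0.2} [ 705.8 -230.2   60. ]
```

View pics/w2.png

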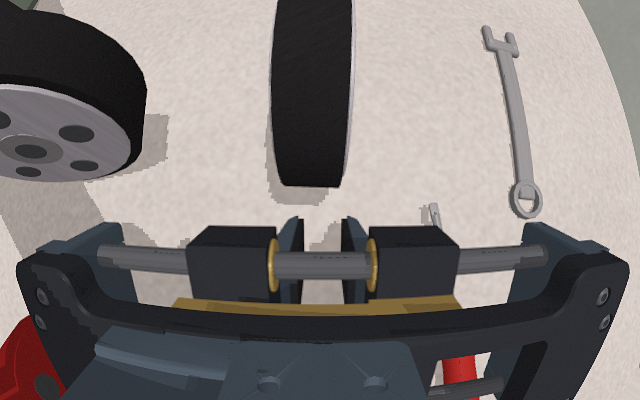

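```bash
python3 - <<'E'
from h import *
for z in (30,60): print(z,at('wrist',(282,180),z),at('wrist',(342,180),z))
for z in (70,100): print(z,at('wrist',(273,70),z),at('wrist',(353,70),z))
p,Rt=push([580,-221,60],92.3,0); row(p,Rt);print(p)
E
```

```text
30 [ 562.9 -274.3   30. ] [ 598.6 -272.9   30. ]
60 [ 567.1 -282.4   60. ] [ 596.8 -281.2   60. ]
70 [ 558.4 -223.9   70. ] [ 601.  -222.5   70. ]
100 [ 564.8 -245.4  100. ] [ 598.1 -244.2  100. ]
row [ 0.0448 -0.0089  0.0293] [0.0029 0.0029 0.001 ] rows 0.7
[ 582.93385775 -294.04668022   40.30118568]
```

```bash
python3 -m jog '0.006 -0.009 0.012 0 0 0;0.014 -0.009 0.016 0 0 0;0.023 -0.009 0.02 0 0 0;0.032 -0.009 0.024 0 0 0;0.039 -0.009 0.027 0 0 0;0.046 -0.009 0.03 0 0 0;0.053 -0.009 0.033 0 0 0;0.06 -0.009 0.037 0 0 0;0.067 -0.009 0.04 0 0 0;0.074 -0.009 0.043 0 0 0;0.081 -0.009 0.047 0 0 0;0.088 -0.009 0.05 0 0 0;0.095 -0.009 0.053 0 0 0;0.102 -0.009 0.057 0 0 0;0.109 -0.009 0.06 0 0 0;0.116 -0.009 0.063 0 0 0'
python3 - <<'E'
from h import *
s=state();print(s['force'],s['gripper_width'])
snap('wrist','w3.png'); snap('top','t3.png')
for d in tip_of('wheel_center','top')[:3]: print(d,at('top',d['location'],60))
g=cv2.cvtColor(cv2.imread('pics/w3.png'),cv2.COLOR_BGR2GRAY)
for r in (60,100,140,170,190,200,210):
    c=np.where(g[r,230:420]<50)[0]; print(r,c.min()+230,c.max()+230)
E
```

```text
time_s: 5.57
ee_pos: [581.3, -254.3, 39.9]
ee_rot: [179.7, -24.7, 92.4]
force: [-0.5, -0.2, 0.8]
gripper_width: 6.9
[-0.49972991 -0.17604311  0.81564958] 6.937421086965696
{'location': [361.6, 188.2], 'confidence': 0.67} [ 588.3 -176.3   60. ]
60 287 373
100 284 373
140 285 370
170 286 366
190 287 364
200 289 361
210 290 359
```

```bash
python3 - <<'E'
from h import *
for r,a,b,z in ((200,289,361,45),(140,285,370,95),(100,284,373,112)): A=at('wrist',(a,r),z);B=at('wrist',(b,r),z); print((A+B)/2, B[0]-A[0])
im=cv2.imread('pics/w3.png'); t=cv2.imread('pics/t3.png')
cv2.imwrite('pics/c3.png',np.vstack([im,cv2.resize(t[140:240,180:420],(640,266))])[::1])
cv2.imwrite('pics/c3.png',cv2.resize(np.vstack([im[:300],cv2.resize(t[140:240,180:420],(640,266))]),(640,566)))
E
```

```text
[ 581.8  -223.45   45.  ] 37.60000000000002
[ 581.55 -210.6    95.  ] 32.10000000000002
[ 581.25 -202.95  112.  ] 29.90000000000009
```

View pics/c3.png

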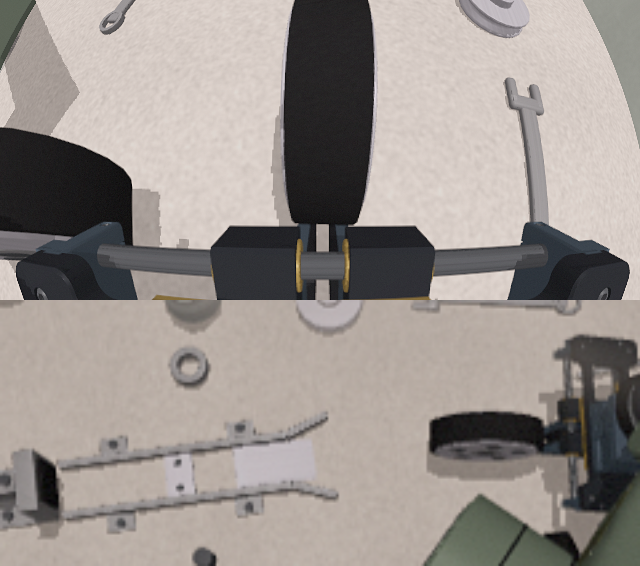

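The wheel rolls straight and the fingers sit centred on its back, at about (323,215). I'll keep pushing.

```bash
python3 -m jog '0.004 0 0.002 0 0 0;0.01 0 0.005 0 0 0;0.018 0 0.008 0 0 0;0.026 0 0.012 0 0 0;0.034 0 0.016 0 0 0;0.042 0 0.02 0 0 0;0.05 0 0.023 0 0 0;0.058 0 0.027 0 0 0;0.066 0 0.031 0 0 0;0.074 0 0.035 0 0 0;0.082 0 0.038 0 0 0;0.09 0 0.042 0 0 0;0.098 0 0.046 0 0 0;0.105 0 0.049 0 0 0;0.111 0 0.052 0 0 0;0.116 0 0.054 0 0 0;0.12 0 0.056 0 0 0;0.12 0 0.056 0 0 0'
python3 - <<'E'
from h import *
s=state();print(s['force'],s['ee_pos'])
snap('wrist','w4.png'); snap('top','t4.png')
for d in tip_of('wheel_center','top')[:3]: print(d,at('top',d['location'],60))
for q in ['dock_mouth','dock_pad']:
  for d in tip_of(q,'wrist')[:1]: print(q,d,at('wrist',d['location'],0 if q=='dock_mouth' else 60))
g=cv2.cvtColor(cv2.imread('pics/w4.png'),cv2.COLOR_BGR2GRAY)
for r,z in ((60,118),(100,112),(140,95),(170,70),(200,45)):
    c=np.where(g[r,230:420]<50)[0]; a,b=c.min()+230,c.max()+230; A=at('wrist',(a,r),z);B=at('wrist',(b,r),z);print(r,a,b,(A+B)/2,B[0]-A[0])
im=cv2.imread('pics/w4.png'); t=cv2.imread('pics/t4.png')
cv2.imwrite('pics/c4.png',np.vstack([im[:300],cv2.resize(t[140:240,180:420],(640,266))]))
E
```

```text
time_s: 7.22
ee_pos: [578.6, -187.7, 39.7]
ee_rot: [179.7, -24.8, 92.4]
force: [0.5, -0.4, -0.6]
gripper_width: 7.1
[ 0.53284854 -0.37976609 -0.56807538] [ 578.58190227 -187.73489146   39.6634555 ]
{'location': [333.5, 190.5], 'confidence': 0.85} [580.8 -97.3  60. ]
{'location': [451.3, 238.9], 'confidence': 0.57} [ 448.6 -422.9   60. ]
60 293 378 [ 580.45 -124.5   118.  ] 28.5
100 291 377 [ 580.5 -137.1  112. ] 28.799999999999955
140 292 374 [ 581.05 -144.7    95.  ] 30.899999999999977
170 293 371 [ 581.65 -148.8    70.  ] 35.10000000000002
200 296 364 [ 581.8  -157.45   45.  ] 35.39999999999998
```

View pics/c4.png

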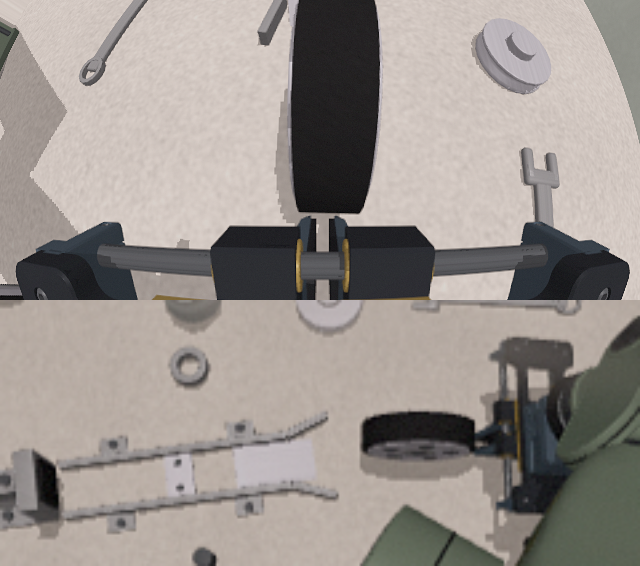

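```bash
python3 - <<'E'
from h import *
row([580,-220,60],rot(92.4,25)); row([580,-220,180],rot(92)); row([581,-170,300],rot(92))
E
```

```text
row [-0.0404  0.0003 -0.0635] [0.0034 0.0029 0.0001] rows 0.9
row [ 0.06    0.0014 -0.2815] [ 0.0024 -0.2749  0.0037] rows 3.5
row [ 0.2511  0.0086 -0.4576] [ 0.0024 -0.2749  0.0037] rows 6.3
```

```bash
python3 -m jog '-0.02 0 -0.03 0 0 0;-0.04 0 -0.063 0 0 0;0 0 -0.15 0 -0.08 0.003;0.04 0 -0.24 0 -0.16 0.003;0.1 0.004 -0.31 0 -0.24 0.003;0.18 0.006 -0.39 0.002 -0.275 0.004;0.251 0.009 -0.458 0.002 -0.275 0.004;0.251 0.009 -0.458 0.002 -0.275 0.004;0.251 0.009 -0.458 0.002 -0.275 0.004;0.251 0.009 -0.458 0.002 -0.275 0.004' 0.4
python3 - <<'E'
from h import *
snap('wrist','w5.png')
for q in ['dock_mouth','dock_pad','wheel_center']:
  for d in tip_of(q,'wrist')[:2]: print(q,d,at('wrist',d['location'],0 if q=='dock_mouth' else 60))
E
```

```text
time_s: 8.3
ee_pos: [582.1, -169.7, 303.2]
ee_rot: [179.6, 0.1, 92.0]
force: [-0.6, -0.1, -1.0]
gripper_width: 63.7
dock_mouth {'location': [182.1, 43.8], 'confidence': 0.47} [357.1  33.3   0. ]
wheel_center {'location': [185.8, 238.2], 'confidence': 0.81} [ 388.4 -255.8   60. ]
wheel_center {'location': [373.8, 303.0], 'confidence': 0.71} [ 661.6 -345.3   60. ]
```

View pics/w5.png

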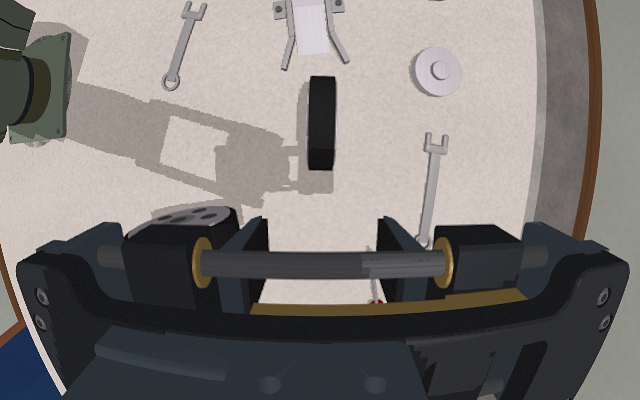

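The wheel's corners are at about (310,76), (335,76), (334,169) and (308,169). The dock guide tips are at (286,69) and (346,62), and the throat at about (296,35) and (329,32).

```bash
python3 - <<'E'
from h import *
for n,p,z in [('gL',(286,69),18),('gR',(346,62),18),('tL',(296,35),18),('tR',(328,33),18),('plate start',(315,54),0)]: print(n,at('wrist',p,z))
g=cv2.cvtColor(cv2.imread('pics/w5.png'),cv2.COLOR_BGR2GRAY)
c=np.where(g[60:190,322]<50)[0]+60; print(c.min(),c.max(),at('wrist',(322,c.min()),65),at('wrist',(322,c.max()),75))
for r,z in ((85,80),(100,105),(120,119),(145,110),(160,90)):
    c=np.where(g[r,295:350]<50)[0]+295; A=at('wrist',(c.min(),r),z);B=at('wrist',(c.max()+1,r),z);print(r,c.min(),c.max(),A,B)
E
```

```text
gL [525.1 -20.   18. ]
gR [607.1  -7.5  18. ]
tL [536.8  30.4  18. ]
tR [581.   34.4  18. ]
plate start [563.6   6.8   0. ]
77 169 [575.4 -38.6  65. ] [ 579.2 -151.6   75. ]
85 310 334 [561.8 -51.3  80. ] [591.  -50.3  80. ]
100 309 334 [562.4 -71.7 105. ] [590.7 -70.8 105. ]
120 309 334 [563.8 -94.3 119. ] [591.  -93.4 119. ]
145 308 333 [ 563.1 -121.3  110. ] [ 591.3 -120.4  110. ]
160 308 332 [ 562.7 -139.7   90. ] [ 591.5 -138.8   90. ]
```

```bash
python3 - <<'E'
from h import *
row([577.5,-96,170],rot(90.3));row([577.5,-96,112],rot(90.3))
E
```

```text
row [1.487e-01 1.000e-04 2.561e-01] [-0.0022 -0.0007  0.018 ] rows 3.6
row [0.1486 0.0005 0.3721] [-0.0022 -0.0007  0.018 ] rows 4.8
```

```bash
python3 -m jog '0.1 0 0.1 0 0 0.018;0.149 0 0.2 0 0 0.018;0.149 0 0.256 0 0 0.018;0.149 0 0.256 0 0 0.018;0.149 0 0.28 0 0 0.018;0.149 0 0.31 0 0 0.018;0.149 0 0.34 0 0 0.018;0.149 0 0.372 0 0 0.018;0.149 0 0.372 0 0 0.018;0.149 0 0.372 0 0 0.018'
python3 - <<'E'
from h import *
row([577.5,-96,112],rot(90.3))
E
python3 -m jog '0 0 0 0 0 0;0 0 0 0 0 0;0 0 0 0 0 0;0 0 0 0 0 0' -0.1 5
```

```text
time_s: 9.33
ee_pos: [576.1, -96.1, 110.2]
ee_rot: [-179.6, -0.1, 90.3]
force: [-0.1, 0.3, 0.1]
gripper_width: 63.8
row [ 0.0002  0.0029 -0.0036] [-0.005  -0.0012 -0.0005] rows 0.1
time_s: 9.67
ee_pos: [576.4, -96.3, 110.9]
ee_rot: [-179.6, -0.1, 90.2]
force: [-0.4, -0.2, 0.2]
gripper_width: 41.7
```

```bash
python3 -m jog '0 0.003 0 0 0 0;0 0.003 0 0 0 0;0 0.003 0 0 0 0;0 0.003 0 0 0 0;0 0.003 0 0 0 0' -0.4 6
```

```text
time_s: 10.08
ee_pos: [578.8, -96.4, 111.5]
ee_rot: [-179.8, -0.1, 90.2]
force: [0.6, 0.1, 2.0]
gripper_width: 34.1
```

```bash
python3 -m jog '0 0 0 0 0 -0.015;0 0 0 0 0 -0.03;0 0 0 0 0 -0.045;0 0 0 0 0 -0.06;0 0 0 0 0 -0.075;0 0 0 0 0 -0.091;0 0 0 0 0 -0.091;0 0 0 0 0 -0.091'; python3 -m jog '0 0 0 0 0 0;0 0 0 0 0 0;0 0 0 0 0 0;0 0 0 0 0 0;0 0 0 0 0 0' 0.4
python3 - <<'E'
from h import *
row([577.5,-96,170],rot(98.4));row([585,-150,290],rot(98.4))
E
```

```text
time_s: 10.75
ee_pos: [578.8, -96.2, 111.5]
ee_rot: [-179.8, -0.1, 98.4]
force: [1.4, 1.5, 0.1]
gripper_width: 34.1
time_s: 11.17
ee_pos: [578.5, -96.3, 111.3]
ee_rot: [-179.7, -0.1, 98.4]
force: [0.3, -0.6, -0.6]
gripper_width: 62.8
row [ 0.0011 -0.0024 -0.1174] [-0.003  -0.0014  0.0004] rows 1.4
row [-0.1074 -0.0046 -0.3576] [-0.003  -0.0014  0.0004] rows 4.5
```

```bash
python3 -m jog '0 0 -0.06 0 0 0;0 0 -0.12 0 0 0;-0.04 0 -0.2 0 0 0;-0.08 0 -0.28 0 0 0;-0.107 -0.004 -0.357 0 0 0;-0.107 -0.004 -0.357 0 0 0;-0.107 -0.004 -0.357 0 0 0;-0.107 -0.004 -0.357 0 0 0'
python3 - <<'E'
from h import *
snap('wrist','w6.png')
g=cv2.cvtColor(cv2.imread('pics/w6.png'),cv2.COLOR_BGR2GRAY)
for r in range(75,185,12):
    c=np.where(g[r,285:365]<50)[0]+285
    if len(c): A=at('wrist',(c.min(),r),105);B=at('wrist',(c.max()+1,r),105);print(r,c.min(),c.max(),A,B)
E
```

```text
time_s: 11.83
ee_pos: [584.8, -149.7, 289.2]
ee_rot: [-179.7, -0.2, 98.4]
force: [-0.7, 0.2, -0.5]
gripper_width: 63.8
99 313 338 [559.2 -52.1 105. ] [586.4 -48.  105. ]
111 312 339 [560. -65. 105.] [589.4 -60.6 105. ]
123 312 339 [561.9 -77.8 105. ] [591.3 -73.4 105. ]
135 312 339 [563.8 -90.6 105. ] [593.2 -86.1 105. ]
147 312 339 [ 565.6 -103.3  105. ] [595.2 -98.8 105. ]
159 312 338 [ 567.5 -116.1  105. ] [ 596.2 -111.8  105. ]
171 312 338 [ 569.3 -129.   105. ] [ 598.2 -124.7  105. ]
183 313 337 [ 572.3 -141.9  105. ] [ 599.2 -137.9  105. ]
```

View pics/w6.png

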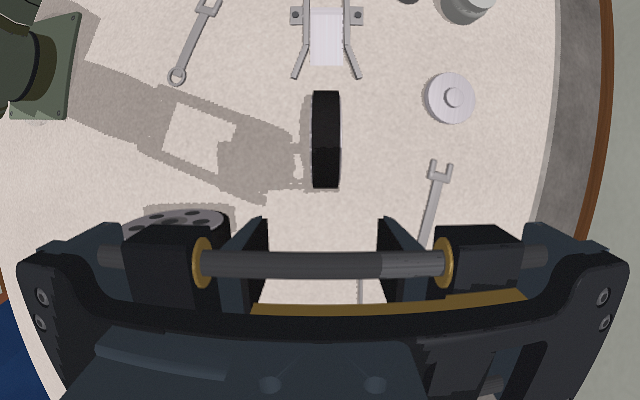

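```bash
python3 - <<'E'
from h import *
C=[579,-97,60]
p,Rt=push(C,98.4,20); print(p); f=np.array([-.146,.989,0]); row(p-30*f+[0,0,130],Rt); row(p-20*f+[0,0,60],Rt); row(p,Rt)
E
```

```text
[ 592.60114429 -189.10676883   40.30118568]
row [-0.1421  0.0064  0.235 ] [-0.0049  0.2755 -0.0006] rows 3.5
row [-0.1226  0.0074  0.3751] [-0.0049  0.2755 -0.0006] rows 4.7
row [-0.083   0.0084  0.4952] [-0.0049  0.2755 -0.0006] rows 6.0
```

```bash
python3 -m jog '-0.142 0.006 0.08 0 0.08 0;-0.142 0.006 0.16 0 0.16 0;-0.142 0.006 0.235 -0.005 0.24 0;-0.142 0.006 0.235 -0.005 0.275 0;-0.13 0.007 0.32 -0.005 0.275 0;-0.122 0.007 0.375 -0.005 0.275 0;-0.1 0.008 0.44 -0.005 0.275 0;-0.083 0.008 0.48 -0.005 0.275 0;-0.083 0.008 0.495 -0.005 0.275 0;-0.083 0.008 0.495 -0.005 0.275 0;-0.083 0.008 0.495 -0.005 0.275 0;-0.083 0.008 0.495 -0.005 0.275 0' -0.85
python3 - <<'E'
from h import *
C=[579,-97,60]
p,Rt=push(C,98.4,20); row(p,Rt); p,Rt=push(C,98.4,0); row(p,Rt); print(state()['force'])
E
```

```text
time_s: 12.88
ee_pos: [593.4, -189.7, 41.7]
ee_rot: [179.9, -24.9, 98.4]
force: [0.4, -0.1, -0.4]
gripper_width: 7.0
row [ 0.0001 -0.0015  0.003 ] [0.0016 0.0015 0.    ] rows 0.0
row [ 0.0364 -0.0016  0.0199] [0.0016 0.0015 0.    ] rows 0.5
[ 0.36261641 -0.09452082 -0.40370181]
```

```bash
python3 -m jog '0.008 -0.002 0.005 0 0 0;0.016 -0.002 0.009 0 0 0;0.024 -0.002 0.013 0 0 0;0.031 -0.002 0.016 0 0 0;0.038 -0.002 0.019 0 0 0;0.045 -0.002 0.022 0 0 0;0.052 -0.002 0.026 0 0 0;0.06 -0.002 0.029 0 0 0;0.067 -0.002 0.033 0 0 0;0.074 -0.002 0.036 0 0 0;0.081 -0.002 0.039 0 0 0;0.089 -0.002 0.043 0 0 0;0.096 -0.002 0.046 0 0 0;0.103 -0.002 0.049 0 0 0;0.11 -0.002 0.052 0 0 0;0.118 -0.002 0.056 0 0 0;0.125 -0.002 0.06 0 0 0;0.131 -0.002 0.063 0 0 0;0.136 -0.002 0.065 0 0 0'
python3 - <<'E'
from h import *
print(state()['force'])
snap('wrist','w7.png'); snap('top','t7.png')
for d in tip_of('wheel_center','top')[:2]: print(d,at('top',d['location'],60))
im=cv2.imread('pics/w7.png'); t=cv2.imread('pics/t7.png')
cv2.imwrite('pics/c7.png',np.vstack([im[:300],cv2.resize(t[150:250,180:420],(640,266))]))
E
```

```text
time_s: 14.47
ee_pos: [581.3, -114.8, 40.7]
ee_rot: [179.9, -24.9, 98.4]
force: [-0.1, -0.3, -0.0]
gripper_width: 6.7
[-0.11558274 -0.32117315 -0.04628227]
{'location': [312.6, 194.3], 'confidence': 0.97} [569.3 -38.7  60. ]
{'location': [448.1, 243.8], 'confidence': 0.87} [ 435.  -413.6   60. ]
```

View pics/c7.png

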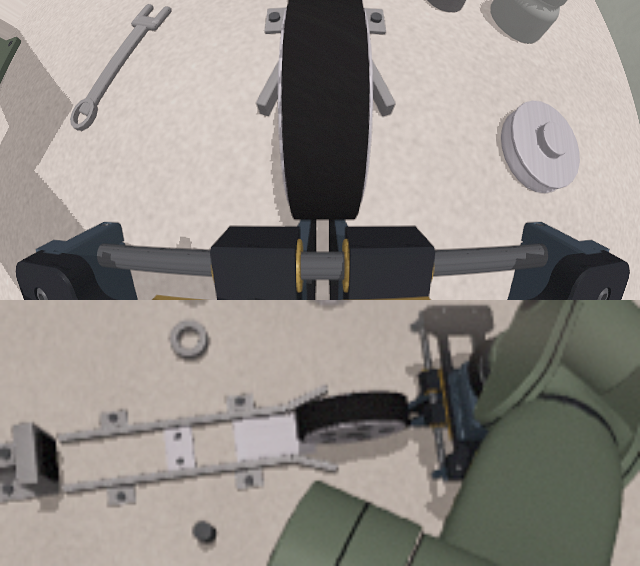

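The wheel is centred in the mouth, between guide tips (268,105) and (385,105). Next I'll push onto the ramp, raising the fingers with it.

```bash
python3 -m jog '0.006 0 0.003 0 0 0;0.013 0 0.006 0 0 0;0.021 0 0.01 0 0 0;0.028 0 0.013 0 0 0;0.036 0 0.017 0 0 0;0.043 0 0.02 0 0 0;0.05 0 0.024 0 0 0;0.058 0 0.027 0 0 0;0.065 0 0.03 0 0 0;0.073 0 0.033 0 0 0;0.08 0 0.036 0 0 0;0.088 0 0.038 0 0 0;0.096 0 0.041 0 0 0;0.103 0 0.043 0 0 0;0.11 0 0.046 0 0 0;0.118 0 0.048 0 0 0'
python3 - <<'E'
from h import *
s=state();print(s['force'])
snap('top','t8.png'); 
for d in tip_of('wheel_center','top')[:2]: print(d,at('top',d['location'],62))
E
```

```text
time_s: 15.95
ee_pos: [572.3, -52.1, 43.8]
ee_rot: [179.8, -24.8, 98.4]
force: [0.1, -1.8, 0.8]
gripper_width: 6.5
[ 0.14633503 -1.79687212  0.79923214]
{'location': [290.4, 195.7], 'confidence': 0.9} [564.2  23.5  62. ]
{'location': [451.8, 243.6], 'confidence': 0.88} [ 435.5 -423.2   62. ]
```

```bash
python3 -m jog '0.006 0 0.002 0 0 0;0.013 0 0.004 0 0 0;0.02 0 0.007 0 0 0;0.028 0 0.009 0 0 0;0.035 0 0.012 0 0 0;0.043 0 0.014 0 0 0;0.05 0 0.017 0 0 0;0.058 0 0.019 0 0 0;0.065 0 0.022 0 0 0;0.073 0 0.024 0 0 0;0.08 0 0.026 0 0 0;0.088 0 0.029 0 0 0'
python3 - <<'E'
from h import *
s=state();print(s['force'])
snap('top','t9.png'); 
for d in tip_of('wheel_center','top')[:2]: print(d,at('top',d['location'],66))
E
```

```text
time_s: 17.05
ee_pos: [565.1, -5.3, 49.5]
ee_rot: [179.9, -24.9, 98.4]
force: [0.6, -1.7, 1.0]
gripper_width: 7.1
[ 0.56926107 -1.74575083  0.98627506]
{'location': [389.6, 259.2], 'confidence': 0.76} [ 390.6 -251.3   66. ]
{'location': [274.1, 198.0], 'confidence': 0.61} [556.4  68.6  66. ]
```

```bash
python3 -m jog '0.004 0 0.001 0 0 0;0.008 0 0.002 0 0 0;0.012 0 0.004 0 0 0;0.015 0 0.006 0 0 0;0.019 0 0.008 0 0 0;0.022 0 0.01 0 0 0'; python3 -m jog '0.004 0 0.002 0 0 0;0.007 0 0.003 0 0 0;0.011 0 0.005 0 0 0;0.014 0 0.007 0 0 0'
python3 - <<'E'
from h import *
s=state();print(s['force'])
snap('top','t10.png'); 
for d in tip_of('wheel_center','top')[:3]: print(d,at('top',d['location'],69))
E
```

```text
time_s: 17.65
ee_pos: [562.5, 8.1, 49.7]
ee_rot: [180.0, -25.1, 98.4]
force: [0.0, 0.1, -0.2]
gripper_width: 6.9
time_s: 17.98
ee_pos: [561.3, 16.2, 49.5]
ee_rot: [-180.0, -25.1, 98.4]
force: [0.3, -0.6, -0.4]
gripper_width: 6.6
[ 0.29669531 -0.58792329 -0.42018786]
{'location': [263.8, 200.4], 'confidence': 0.92} [548.8  96.8  69. ]
{'location': [449.7, 240.7], 'confidence': 0.79} [ 442.8 -415.9   69. ]
{'location': [388.2, 259.0], 'confidence': 0.6} [ 391. -247.   69.]
```

```bash
python3 -m jog '0.004 0 0.002 0 0 0;0.007 0 0.003 0 0 0;0.011 0 0.005 0 0 0;0.011 0 0.005 0 0 0;0.011 0 0.005 0 0 0'
python3 - <<'E'
from h import *
s=state();print(s['force'])
snap('top','t11.png'); snap('side','s11.png');snap('wrist','w11.png')
for d in tip_of('wheel_center','top')[:1]: print(d,at('top',d['location'],65))
t=cv2.imread('pics/t11.png');w=cv2.imread('pics/w11.png'); s=cv2.imread('pics/s11.png')
cv2.imwrite('pics/c11.png',np.vstack([w[:230],np.hstack([cv2.resize(t[165:235,180:300],(400,233)),cv2.resize(s[110:230,250:374],(240,233))])]))
E
```

```text
time_s: 18.5
ee_pos: [560.2, 22.3, 49.5]
ee_rot: [-180.0, -25.1, 98.5]
force: [0.8, -0.9, 0.1]
gripper_width: 7.3
[ 0.83722328 -0.9178894   0.10078749]
{'location': [260.1, 202.6], 'confidence': 0.97} [543.1 107.5  65. ]
```

View pics/c11.png

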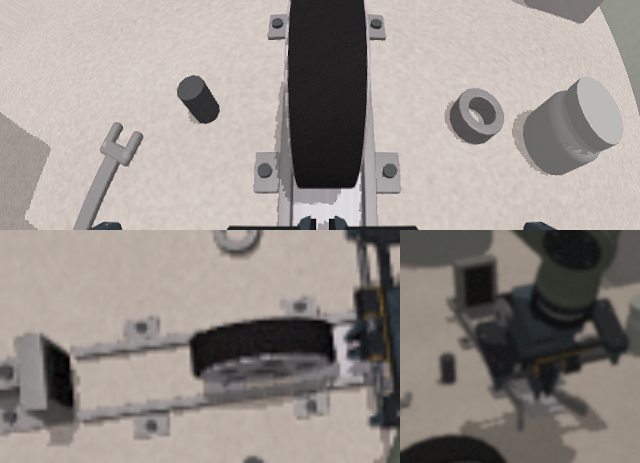

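The wheel has run ahead of the fingers: its back edge is at (327,188) with a gap, which fits the drop. I'll back off and verify.

```bash
python3 -m jog '-0.02 0 -0.02 0 0 0;-0.05 0 -0.06 0 0 0;-0.08 0 -0.12 0 0 0;-0.06 0 -0.2 0 -0.08 0;-0.02 0 -0.3 0 -0.16 0;0.02 0 -0.38 0 -0.24 0;0.06 0 -0.46 0 -0.28 0;0.1 0 -0.48 0 -0.28 0;0.1 0 -0.48 0 -0.28 0;0.1 0 -0.48 0 -0.28 0'
python3 - <<'E'
from h import *
s=state();print(s['force'],s['ee_pos'])
snap('top','t12.png'); snap('side','s12.png');w=snap('wrist','w12.png')
for n in('top','side'):
  for d in tip_of('wheel_center',n)[:3]: print(n,d,at(n,d['location'],64.4))
g=cv2.cvtColor(cv2.imread('pics/w12.png'),cv2.COLOR_BGR2GRAY)
t=cv2.imread('pics/t12.png');w=cv2.imread('pics/w12.png'); s=cv2.imread('pics/s12.png')
cv2.imwrite('pics/c12.png',np.vstack([w[:230],np.hstack([cv2.resize(t[165:235,180:300],(400,233)),cv2.resize(s[110:230,250:374],(240,233))])]))
E
```

```text
time_s: 19.53
ee_pos: [569.5, -33.9, 291.3]
ee_rot: [179.7, 0.2, 98.5]
force: [-0.3, -0.5, -0.6]
gripper_width: 6.6
[-0.25116849 -0.52184954 -0.57392525] [569.53753205 -33.89661511 291.27518564]
top {'location': [256.1, 199.9], 'confidence': 0.78} [550.7 119.   64.4]
top {'location': [388.7, 257.9], 'confidence': 0.73} [ 394.2 -249.1   64.4]
top {'location': [207.2, 212.7], 'confidence': 0.56} [513.  254.   64.4]
side {'location': [309.2, 161.4], 'confidence': 0.91} [549.5 126.1  64.4]
side {'location': [273.3, 256.9], 'confidence': 0.82} [ 399.2 -234.7   64.4]
side {'location': [312.8, 327.3], 'confidence': 0.76} [ 437.7 -429.7   64.4]
```

View pics/c12.png

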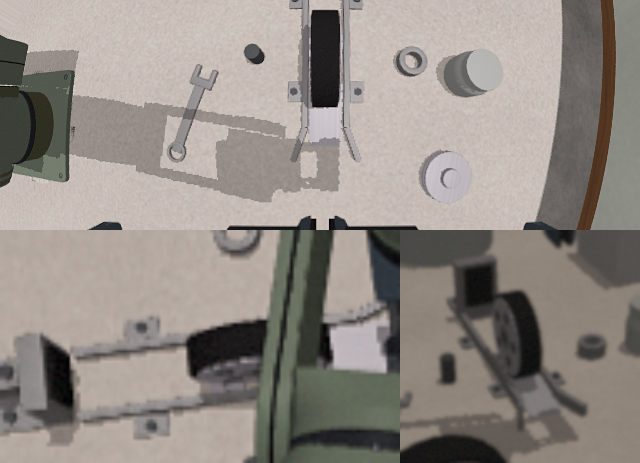

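```bash
python3 - <<'E'
from h import *
g=cv2.cvtColor(cv2.imread('pics/w12.png'),cv2.COLOR_BGR2GRAY)
col=g[:130,325]; c=np.where(col<50)[0]; print('rows',c.min(),c.max()); print('ramp start px', [i for i in range(105,160) if abs(int(g[i,325])-int(g[i-1,325]))>12])
f=np.array([np.cos(np.radians(98.3)),np.sin(np.radians(98.3)),0]);u=np.array([0,0,1.])
# back/front tangent: distance of centre line from ray plane = 60, solve c,z
from scipy.optimize import fsolve
def dist(px,s,z):
    o,d=ray('wrist',px); y0=np.array([551,114.7,0]); o2=np.array([(o-y0)@f,o[2]]); d2=np.array([d@f,d[2]]); d2/=np.linalg.norm(d2)
    v=np.array([s,z])-o2; return v[0]*d2[1]-v[1]*d2[0]
b=c.max()+1;fr=c.min()
for z in (60,64.4,69):
    print(z,[fsolve(lambda s:abs(dist((325,px),s[0],z))-60,x0)[0] for px,x0 in((b,10),(fr,10))])
print('ramp start s', [(at('wrist',(325,r),0)-[551,114.7,0])@f for r in (138,142,146)])
E
```

```text
rows 10 106
ramp start px [106, 107, 108, 137, 138]
60 [np.float64(3.2781256605183122), np.float64(3.27390368212941)]
64.4 [np.float64(2.967099602032325), np.float64(1.4972274451223693)]
69 [np.float64(2.641935995433343), np.float64(-0.36020680265775173)]
ramp start s [np.float64(-96.20521278969187), np.float64(-101.86204216927887), np.float64(-107.41991896995897)]
```

```bash
python3 -m jog '0 0 0 0 0 0;0 0 0 0 0 0;0 0 0 0 0 0;0 0 0 0 0 0;0 0 0 0 0 0;0 0 0 0 0 0'
python3 - <<'E'
from h import *
snap('wrist','w13.png'); g=cv2.cvtColor(cv2.imread('pics/w13.png'),cv2.COLOR_BGR2GRAY)
c=np.where(g[:130,325]<50)[0]; print('rows',c.min(),c.max()); 
for d in tip_of('dock_pad','side')[:1]: print(d,at('side',d['location'],60))
print(job_done())
E
```

```text
time_s: 20.28
ee_pos: [568.0, -34.6, 286.1]
ee_rot: [-179.8, 0.1, 98.4]
force: [-0.2, -0.5, -0.6]
gripper_width: 6.5
rows 10 106
{'location': [293.1, 138.1], 'confidence': 0.57} [533.7 279.1  60. ]
the job is handed in; nothing more can be done
None
```

The small silver wheel is standing in the dock's slot, and I handed the job in at about 20.3 s with the gripper clear of it.

**What I did:** I rolled the wheel to just before the mouth with a low push from leaning fingers. I then pinched it near the top and swivelled it about 8° onto the dock's heading. Finally I pushed it between the guides and up the ramp at about 2 N, and slowed for the last few centimetres.

**What the last checks showed:**
- **Drop:** the wheel ran about 20 mm ahead of the fingers, which fits falling into the slot. It came to rest about 2 mm from where I had estimated the slot's middle, and was well short of the end stop.
- **At rest:** it stood upright and showed at the same place in two pictures taken 0.8 s apart.
- **Bystanders:** the punch, collar, jar, pulley and near spanner showed in place in the last close picture. I did not measure them, and I did not check the wrench and driver at the end.

**Where measurements disagreed:**
- A rough reading of the ramp's start in the last picture put the slot up to 14 mm further in than my two earlier readings. I put this down to the gripper's shadow.
- The side camera placed the wheel's centre about 7 mm further in than the top camera did.
- I did not push the wheel again to test how firmly it sits in the slot.

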